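# Serve the oblong roll with the spring tongs

### The job

Take the spring tongs out of their stand, close them on the oblong bread roll (not the round bun) and lift it a hand's width, about 10 cm, clear of the serving board. Finish while holding it there, still and pinched between the jaws of the roughly upright tongs; do not touch the bread with the gripper, and leave the bun, the mug and the milk pitcher where they are.

Things in the scene. Friction and masses are not known exactly. Their poses are not given: they have to be found in the camera images.
- tongs: Plain steel spring tongs, 153 mm tall, 0.12 kg, loose, upright tips down in the stand. Origin midway between the jaw tips, in the plane of their lower ends at rest; z up to the head, y is the line along which the jaws close. Head 26 x 28 mm, top at z = 153 mm; two arms hang from pivots at z = 145 mm, 9 mm either side of the middle, move alike, are sprung open against a stop.
- tongs_grip (a point): Where to grip the tongs, along their y: midway between the raised dark grip pads on the arms' outsides (26 mm wide along x, 16 mm tall), 111 mm above the tongs' origin, 42 mm below the head's top. Outside width over the pads: 51 mm at rest (let open that far, the tongs slip out); about 46 mm carries the tongs, spring 4 N a side; about 36 mm with the jaws on the roll, spring 6 N.
- tongs_left (a joint): How far the tongs' arms are pressed together, each: 0 open at rest (95 mm gap between the jaws), about 0.07 rad 77 mm gap, about 0.19 rad closed on the roll's 44 mm width, 0.32 rad end stop. Grip with 20 N or more (40 N is fine); about a quarter of what exceeds the spring reaches each jaw.
- tongs_tip (a point): Midway between the jaws, 20 mm above the tongs' origin: bring this to the roll's middle. Jaws are flat, 30 mm wide (along the tongs' x), 40 mm tall, 4 mm thick, their lower ends at the tongs' z = 0 at rest and 5 mm lower once closed on the roll, so keep the origin 8 to 12 mm above the board.
- stand: Fixed dark steel stand: an open box 46 x 122 mm outside, 60 mm tall, walls and floor 4 mm, on a 90 x 140 mm foot plate. Origin under its middle on the worktop, long side along its y, z up. The tongs stand on its floor, their y along its y, with about 4 mm of play; lift them straight up over 60 mm to clear it.
- board: Fixed wooden serving board 180 x 280 x 14 mm; origin under its middle on the worktop, so its top is at z = 14 mm; long side along its y. The roll and the bun lie on it, either may be at its +y end, 136 mm apart.
- roll: The oblong bread roll, firm (rigid), about 50 g, 74 mm long (its x), 44 mm wide (its y) and 44 mm tall, three cross slashes on top; round in section with a flat narrow foot. Origin at the middle of its underside, z up. Pinch it across its width, along its y.
- roll_center (a point): Middle of the oblong roll, 22 mm above its underside.
- bun: The round bun, a 54 mm dome 36 mm tall with a cross on top, same crust; loose; to be left alone. Origin at the middle of its underside.
- mug: Loose white mug, 61 x 85 mm, 53 mm tall, to be left alone; origin under it.
- pitcher: Loose steel milk pitcher, 74 x 97 mm, 89 mm tall, to be left alone; origin under it.

How it is judged (in metres and radians):
On the way, in this order (a step that is already met when the one before it is completed fails the run):
1. the tongs are held by the gripper and lifted clear out of the stand, the roll still lying where it was (z of tongs in the frame of stand above 0.065 m and contact force between the fingers and tongs above 1 N and distance of roll from where it was at the start of the episode below 0.015 m), for 0.2 s.
2. the tongs pinch the roll, whose middle lies between the jaws (contact force between tongs and roll above 1 N and y of roll_center in the frame of tongs between -0.02 and 0.02 m and z of roll_center in the frame of tongs below 0.045 m), for 0.2 s.
At the end, for the whole second after the job is handed in: Upright (0.5 rad) tongs, held by the gripper (2 N), pinch the oblong roll (1 N) midway between the jaws (20 mm), its underside 5 cm or more above the board, still (0.03 m/s), touching neither board, stand nor fingers. Bun within 15 mm, mug and pitcher within 20 mm of their starts (all of step 2 and contact force between the fingers and tongs above 2 N and z of roll_center in the frame of board above 0.085 m and contact force between each of roll, tongs and board below 0.05 N and contact force between the fingers and roll below 0.05 N and contact force between tongs and stand below 0.05 N and angle between tongs's own z axis and vertical below 0.5 rad and linear speed of roll below 0.03 m/s and distance of bun from where it was at the start of the episode below 0.015 m and distance of each of mug, pitcher from where it was at the start of the episode below 0.02 m); the arm keeps its last pose, push and grip.
It fails at once if the gripper or arm touches the bread (contact force between any of the fingers, the arm and roll above 0.5 N or contact force between any of the fingers, the arm and bun above 0.5 N).
It fails at once if the bun is moved (distance of bun from where it was at the start of the episode above 0.015 m).
It fails at once if the mug is moved (distance of mug from where it was at the start of the episode above 0.02 m).
It fails at once if the milk pitcher is moved (distance of pitcher from where it was at the start of the episode above 0.02 m).
It also fails if it takes over 40 s, if anything falls off the work surface, if the arm or the gripper's body presses on something with over 40 N, if the wrist force passes 120 N, or if a joint passes its speed limit or range.

### The arm

A 6-joint arm with a two-finger parallel gripper is mounted at the origin on a cart in front of the work surface, level with it; the furniture and walls round the work are solid. World frame = base frame: x ahead of the robot, y to its left, z up, the work surface at z = 0. Lengths are in m, angles in degrees, forces in N, time in s.
With the tool pointing down it reaches from about 0.375 to 0.9 m from the base axis. Payload 3.1 kg.
Tool frame: the origin (TCP) lies at the very end of the fingers, on their centre line; the grasp point (between the pads) lies behind it (bot.grip_depth is the z of the grasp point in the tool frame, in m); z points along the fingers, y is the direction in which the jaws open and shut (so a half turn about z gives the same grasp; the last joint's range is limited). The gripper opens to 87 mm and grips with 3 to 60 N. Pads are 19 mm wide; open, the fingers measure 117 mm over their backs; the gripper's body (75 mm by 190 mm) begins 51 mm behind the grasp point.
Start: joints at [-87.176, 30.224, 82.088, -0, 67.689, -10.227], TCP at [0.141, -0.609, 0.223] pointing down, gripper open.
Joint ranges: [-176.69, 176.69], [-43.24, 126.21], [12.49, 139.97], [-82, 262], [0, 151.66], [-163.58, 163.58]. Speed limits (degrees/s): [159.86, 159.86, 180, 180, 180, 180].

### API

Orientations are given as a 3x3 rotation matrix whose columns are the frame's x, y, z axes.
In Python, from rig import bot, vision gives the robot as it stands. The module is installed in compiled form; this text tells all that it offers.
- The arm moves only by the shell command python3 -m jog 'ROWS'. ROWS is JSON, a list of rows, each a list of 3 entries, a list of its own where there are three numbers: the shift along the tool's x, y, z in mm, then the turn, a rotation vector about the tool's x, y, z in degrees, then the closure, from 0 (fully open) to 1 (shut). In form: [[[dx, dy, dz], [wx, wy, wz], fingers], ...]. A call has 1 to 12 rows; each row is the pose to reach, as a shift and turn from the pose commanded when the call began, along the tool's axes at that moment; what a row does not reach only later rows make up. A row lasts 1/12 s, in which the tool goes at most 41.7 mm and 7.16 degrees, less where a joint would pass 70% of its speed; a pose out of reach is approached as far as the arm can. A call with a gripper value outside its range is refused whole. The fingers move at their own pace and stop on an object; the grip force is fixed at half the most. Time passes only in rows, so rows that repeat a pose let the fingers close. It gives the time, the measured TCP pose, the force and the opening at its end, in the units of the state.
- bot.read_state(): the state, without advancing time (a new reading comes with each control period).
- vision.capture(name): name is "scene" or "top" or "wrist"; returns the picture (384x512x3 uint8, red, green, blue); there is no depth.
- vision.camera_info(name): a dict with "intrinsics" (3x3 intrinsics, pixels), "dist" ([k1, k2, p1, p2, k3] as OpenCV has them; the pictures are not rectified), "camera_from_world" (4x4, takes a point from world to camera coordinates); the wrist camera has in their place "mount" (4x4, takes a point from camera to tool coordinates, whose origin is the TCP and whose axes are the flange's). Camera axes: x right, y up, looking along -z (the intrinsics and any distortion apply to the point x, -y, -z); pixel columns grow to the right and rows downward; lengths in m; the calibration is good to about 2 mm. A picture is of the moment at which its call begins: read the wrist's pose just before it. camera_info takes no time and is no camera call.
- bot.hand_in(): hands the job in, once; it reports no verdict.
The state is a dict: "time_s": time; "joint_positions": joint angles; "qvel": joint speeds; "tau": joint torques, N m; "position": TCP position; "tcp_rot": TCP orientation; "force": force on the tool from outside, world axes, zero at the start; "moment": the same for the moment, N m; "opening": opening from 0.0 (shut) to 1.0 (fully open).
Only numpy, scipy, OpenCV 4.12 (cv2) and the standard library are available. Lean on these libraries where they do the work, as an engineer would, in place of code of your own. Each camera call takes 0.05 s, during which the arm holds its last target. There are 200 camera calls.

## Working session

There is one attempt and no reset: what is moved stays moved. The work goes in short steps, Python scripts to look and compute and a shell command to move; the robot and the scene stay as the last step left them, time stands still between calls to the robot, and variables do not carry over. Pictures are saved under pics/ and viewed, about 8 in all and at most 12, crops included, and the job is handed in when it is done.

```bash
mkdir -p pics; ls; python3 - <<'E'
from rig import bot, vision
import cv2,numpy as np
s=bot.read_state();print({k:np.round(v,3).tolist() for k,v in s.items()},bot.grip_depth)
for n in("scene","top","wrist"):
    im=vision.capture(n);cv2.imwrite(f"pics/a_{n}.png",im[:,:,::-1])
    print(n,{k:np.round(v,4).tolist() for k,v in vision.camera_info(n).items()})
E
```

```text
pics
{'time_s': 0.0, 'joint_positions': [-87.176, 30.279, 82.156, -0.001, 67.69, -10.227], 'qvel': [0.019, -0.104, 0.036, 0.08, 0.074, 0.042], 'tau': [0.0, -44.004, -17.659, 0.063, 0.058, -0.0], 'position': [0.141, -0.608, 0.222], 'tcp_rot': [[0.974, 0.226, -0.0], [0.226, -0.974, 0.002], [0.0, -0.002, -1.0]], 'force': [0.124, 0.565, -0.687], 'moment': [0.076, -0.005, 0.051], 'opening': 1.0} -0.0187
scene {'intrinsics': [[491.4482, 0.0, 251.7607], [0.0, 491.4482, 194.6915], [0.0, 0.0, 1.0]], 'dist': [-0.1536, 0.0, 0.0, 0.0, 0.0], 'camera_from_world': [[-0.9926, -0.1208, 0.0121, 0.5696], [0.0929, -0.6915, 0.7164, -0.1509], [-0.0782, 0.7122, 0.6976, -1.3174], [0.0, 0.0, 0.0, 1.0]]}
top {'intrinsics': [[383.0147, 0.0, 254.3047], [0.0, 383.0147, 189.8494], [0.0, 0.0, 1.0]], 'dist': [-0.0227, 0.0, 0.0, 0.0, 0.0], 'camera_from_world': [[-0.0009, -0.9999, -0.0127, -0.049], [0.9878, -0.0028, 0.1554, -0.573], [-0.1555, -0.0124, 0.9878, -0.9059], [0.0, 0.0, 0.0, 1.0]]}
wrist {'intrinsics': [[276.9605, 0.0, 256.358], [0.0, 276.9605, 189.378], [0.0, 0.0, 1.0]], 'dist': [0.0042, 0.0, 0.0, 0.0, 0.0], 'mount': [[-0.0008, 0.9695, 0.245, 0.0662], [1.0, 0.0009, -0.0003, 0.0001], [-0.0005, 0.245, -0.9695, -0.1623], [0.0, 0.0, 0.0, 1.0]]}
```

View pics/a_top.png

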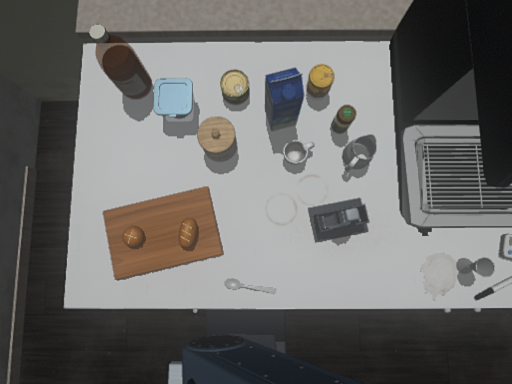

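View pics/a_scene.png

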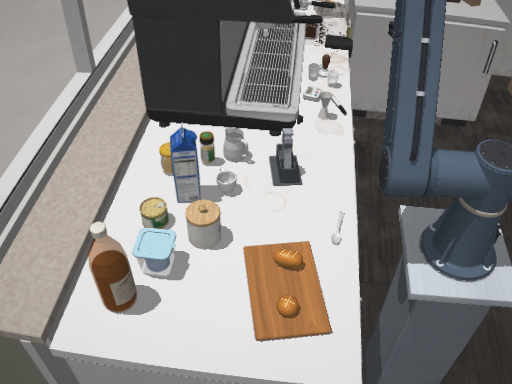

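The top view shows the board on the left with the bun at (132,237) and the roll at (188,233). The stand with the tongs is at about (340,218), the mug at (295,152) and the pitcher at (358,155). The scene view agrees.

```bash
cat > h.py <<'E'
import cv2,numpy as np
from rig import bot,vision
def cam(n,st=None):
    c=vision.camera_info(n)
    if n=="wrist":
        T=np.eye(4);T[:3,:3]=st["tcp_rot"];T[:3,3]=st["position"]
        W=T@np.array(c["mount"])
    else: W=np.linalg.inv(np.array(c["camera_from_world"]))
    return np.array(c["intrinsics"]),np.array(c["dist"]),W
def rays(C,px):
    K,d,W=C
    u=cv2.undistortPoints(np.array(px,float).reshape(-1,1,2),K,d)[:,0]
    D=np.c_[u[:,0],-u[:,1],-np.ones(len(u))]@W[:3,:3].T
    return W[:3,3],D
def onplane(C,px,z):
    o,D=rays(C,px);return o+D*((z-o[2])/D[:,2])[:,None]
def proj(C,P):
    K,d,W=C;M=np.diag([1,-1,-1,1.])@np.linalg.inv(W)
    return cv2.projectPoints(np.array(P,float).reshape(-1,1,3),cv2.Rodrigues(M[:3,:3])[0],M[:3,3],K,d)[0][:,0]
def blobs(mask,amin):
    n,l,s,c=cv2.connectedComponentsWithStats(mask.astype(np.uint8))
    return [(l==i) for i in range(1,n) if s[i,4]>=amin]
def rect(mask,C,z):
    c=max(cv2.findContours(mask.astype(np.uint8),0,1)[0],key=cv2.contourArea)
    P=onplane(C,c.reshape(-1,2),z)[:,:2]
    (x,y),(w,h),a=cv2.minAreaRect((P*1000).astype(np.float32))
    if h>w:w,h,a=h,w,a+90
    return np.round([x,y,w,h,(a+90)%180-90],1)  # mm, long, short, long-axis angle deg
E
python3 - <<'E'
from h import *
im=cv2.imread("pics/a_top.png");C=cam("top")
hsv=cv2.cvtColor(im,cv2.COLOR_BGR2HSV);H,S,V=cv2.split(hsv)
for p in [(132,240),(180,233),(160,215),(120,250),(338,220),(320,228),(352,214)]:print(p,hsv[p[1],p[0]])
m=(S>110)&(H<20);m[:180]=0;m[290:]=0;m[:,:95]=0;m[:,230:]=0
b=max(blobs(m,500),key=np.sum);print("board",rect(b,C,.014))
box=np.zeros_like(m);box[190:250,300:380]=1
for t in (60,80,100):
    d=(V<t)&box
    print("stand",t,[(rect(x,C,.004),x.sum()) for x in blobs(d,200)])
cv2.imwrite("pics/b.png",np.hstack([cv2.resize(im[205:265,100:210],None,fx=4,fy=4,interpolation=2),cv2.resize(im[190:250,295:385],None,fx=4,fy=4,interpolation=2)]))
E
```

```text
(132, 240) [ 13 145 137]
(180, 233) [ 13 151 125]
(160, 215) [ 13 126 130]
(120, 250) [ 13 122 132]
(338, 220) [90  4 62]
(320, 228) [105  12  84]
(352, 214) [104  19 145]
board [469.6 184.5 273.4 175.1 -76.6]
stand 60 []
stand 80 [(array([ 495.5, -269.9,  136.2,   72.1,  -79. ]), np.int64(877))]
stand 100 [(array([ 501.7, -265.2,  145.7,   88.1,  -78.8]), np.int64(1720))]
```

View pics/b.png

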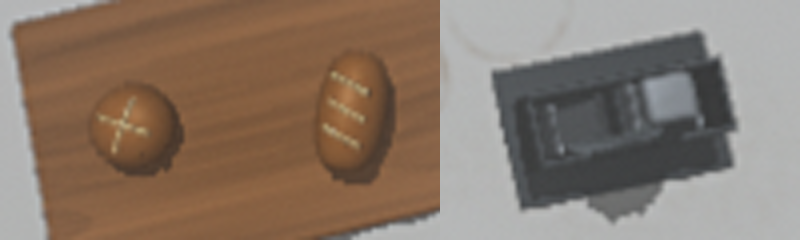

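The roll is at px (189,234) with its long side roughly along world x. The tongs' head is at px (352,214). The stand centre comes out at about (500,-267) mm with its long axis at -79°, and its foot plate measures 146x88 mm, which is right. The fingers' y axis is already at -77°, so I go above the stand.

```bash
python3 -m jog '[[[36,-21,-15],[0,0,0],0],[[72,-42,-28],[0,0,0],0],[[108,-63,-28],[0,0,0],0],[[144,-84,-28],[0,0,0],0],[[180,-105,-28],[0,0,1],0],[[216,-126,-28],[0,0,1],0],[[252,-147,-28],[0,0,1],0],[[288,-168,-28],[0,0,1],0],[[324,-189,-28],[0,0,2],0],[[360,-210,-28],[0,0,2],0],[[396,-231,-28],[0,0,2],0],[[427,-251,-28],[0,0,2],0]]'
python3 -m jog '[[[0,0,0],[0,0,0],0],[[0,0,0],[0,0,0],0],[[0,0,0],[0,0,0],0]]'
python3 - <<'E'
from h import *
s=bot.read_state();im=vision.capture("wrist")[:,:,::-1].copy()
print(np.round(s["position"],4),np.round(s["tcp_rot"],3),np.abs(s["qvel"]).max())
cv2.imwrite("pics/w1.png",im)
import pickle;pickle.dump(s,open("w1.pkl","wb"))
E
```

```text
time_s: 1.15
position: [0.5017, -0.2662, 0.2504]
tcp_rot: [[0.981, 0.192, 0.0], [0.192, -0.981, -0.0], [-0.0, 0.0, -1.0]]
force: [0.0, -1.0, 0.7]
opening: 1.003
time_s: 1.4
position: [0.5001, -0.2678, 0.2502]
tcp_rot: [[0.981, 0.193, -0.001], [0.193, -0.981, -0.0], [-0.001, -0.0, -1.0]]
force: [-0.6, -0.5, 0.3]
opening: 0.999
[ 0.5001 -0.2678  0.2502] [[ 0.981  0.193 -0.001]
 [ 0.193 -0.981 -0.   ]
 [-0.001 -0.    -1.   ]] 2.186562787943387
```

View pics/w1.png

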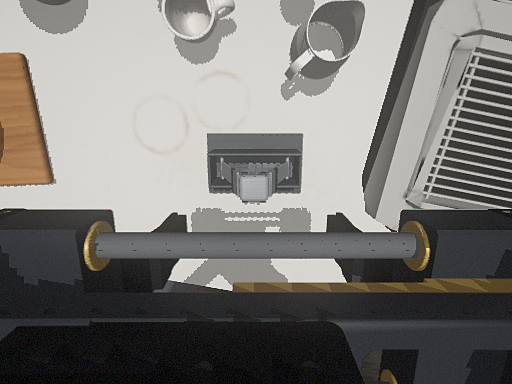

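The wrist view shows the bright head of the tongs at about (254,187), the stand box at (207..302,150..195), its foot plate, the mug at (190,15) and the pitcher at (325,45).

```bash
python3 - <<'E'
from h import *
import pickle;s=pickle.load(open("w1.pkl","rb"));C=cam("wrist",s)
im=cv2.imread("pics/w1.png");V=im.max(2)
sub=V.copy()
print(V[168:206:2,254]);print(V[186,230:280:2])
m=np.zeros(V.shape,bool);m[165:206,230:280]=((V>115)&(V<200))[165:206,230:280]
for b in blobs(m,150):
    ys,xs=np.where(b);print(xs.min(),xs.max(),ys.min(),ys.max(),rect(b,C,.157))
m=np.zeros(V.shape,bool);m[125:206,195:312]=(V<130)[125:206,195:312]
for b in blobs(m,500):
    ys,xs=np.where(b);print(xs.min(),xs.max(),ys.min(),ys.max(),"foot",rect(b,C,.004))
# pixel prediction if tongs centred under TCP
p=s["position"]
for q in([0,0,.157],[0,.061,.06],[0,-.061,.06],[.045,.07,.004],[.045,-.07,.004],[.023,.061,.06],[-.023,.061,.06]):
    q=np.array(q);w=np.array(s["tcp_rot"])@[q[0],q[1],0]+[p[0],p[1],0];w[2]=q[2];print(q,proj(C,w).round(1))
cv2.imwrite("pics/w1c.png",cv2.resize(im[125:210,195:315],None,fx=6,fy=6,interpolation=2))
E
```

```text
[118 117 111  99 102 179 185 176 175 179 175 171 170 169 174 168 134 144
 222]
[125  69 106 100 134 146 175 184 180 180 182 180 179 179 176 178 176 179
 162 108 135  92 106  71 135]
245 275 165 173 [ 521.6 -267.2   28.     7.6  -78.9]
232 275 172 202 [ 503.2 -264.6   41.    29.3  -78.9]
207 302 134 198 foot [ 496.9 -265.5  140.    96.3  -78.9]
[0.    0.    0.157] [[256.1 191. ]]
[0.    0.061 0.06 ] [[303.4 172. ]]
[ 0.    -0.061  0.06 ] [[208.9 172.1]]
[0.045 0.07  0.004] [[304.5 134.3]]
[ 0.045 -0.07   0.004] [[207.8 134.3]]
[0.023 0.061 0.06 ] [[304.1 154.2]]
[-0.023  0.061  0.06 ] [[302.6 189.3]]
```

View pics/w1c.png

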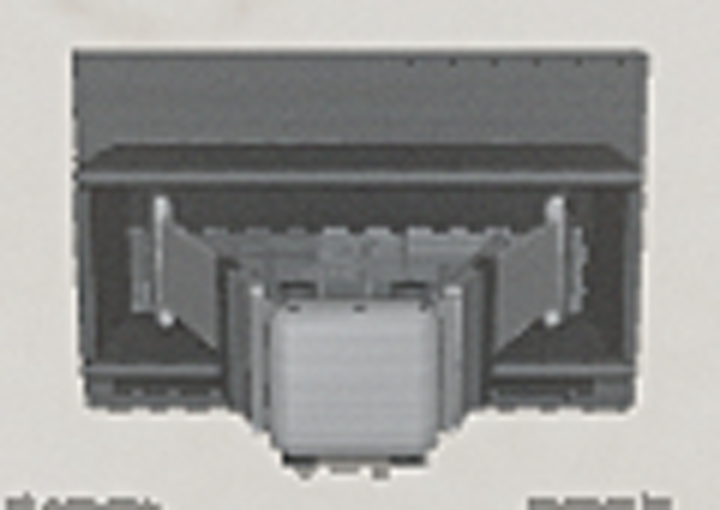

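```bash
python3 -m jog '[[[2.5,-1.5,0],[0,0,0],0],[[2.5,-1.5,25],[0,0,0],0],[[2.5,-1.5,50],[0,0,0],0],[[2.5,-1.5,75],[0,0,0],0],[[2.5,-1.5,95],[0,0,0],0],[[2.5,-1.5,115],[0,0,0],0],[[2.5,-1.5,130],[0,0,0],0],[[2.5,-1.5,145],[0,0,0],0],[[2.5,-1.5,154],[0,0,0],0],[[2.5,-1.5,154],[0,0,0],0],[[2.5,-1.5,154],[0,0,0],0.2],[[2.5,-1.5,154],[0,0,0],0.35]]'
python3 -m jog '[[[0,0,0],[0,0,0],0.42],[[0,0,0],[0,0,0],0.44],[[0,0,0],[0,0,0],0.46],[[0,0,0],[0,0,0],0.47],[[0,0,0],[0,0,0],0.47],[[0,0,0],[0,0,0],0.47]]'
```

```text
time_s: 2.45
position: [0.5029, -0.2668, 0.0974]
tcp_rot: [[0.982, 0.191, 0.001], [0.191, -0.982, -0.001], [0.001, 0.001, -1.0]]
force: [0.2, 0.6, 0.1]
opening: 0.919
time_s: 2.95
position: [0.5032, -0.266, 0.0977]
tcp_rot: [[0.981, 0.192, 0.001], [0.192, -0.981, -0.001], [0.001, 0.001, -1.0]]
force: [-0.7, 1.0, 7.8]
opening: 0.553
```

```bash
python3 -m jog '[[[0,0,-2],[0,0,0],0.47],[[0,0,-4],[0,0,0],0.48],[[0,0,-8],[0,0,0],0.48],[[0,0,-12],[0,0,0],0.48]]'
python3 -m jog '[[[0,0,0],[0,0,0],0.48],[[0,0,0],[0,0,0],0.48]]'
python3 - <<'E'
from h import *
im=vision.capture("wrist")[:,:,::-1];sc=vision.capture("scene")[:,:,::-1]
cv2.imwrite("pics/w2.png",np.hstack([cv2.resize(im[110:260,150:370],None,fx=2,fy=2),cv2.resize(sc[120:200,250:320],None,fx=4,fy=4)[:300]]))
E
```

```text
time_s: 3.28
position: [0.5024, -0.2658, 0.1085]
tcp_rot: [[0.981, 0.192, -0.001], [0.192, -0.981, 0.0], [-0.001, -0.001, -1.0]]
force: [-0.1, 0.5, -0.5]
opening: 0.523
time_s: 3.45
position: [0.5028, -0.2661, 0.1088]
tcp_rot: [[0.981, 0.192, 0.001], [0.192, -0.981, -0.0], [0.0, 0.001, -1.0]]
force: [-1.1, 0.6, -1.1]
opening: 0.522
```

View pics/w2.png

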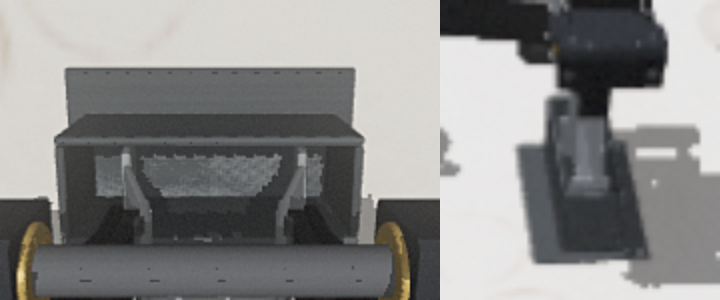

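The tongs are held: they weigh 1.1 N and the opening is 45 mm. In the picture both jaws sit inside the box. Now I lift them clear and locate the roll.

```bash
python3 -m jog '[[[0,0,-8],[0,0,0],0.48],[[0,0,-18],[0,0,0],0.48],[[0,0,-30],[0,0,0],0.48],[[0,0,-42],[0,0,0],0.48],[[0,0,-54],[0,0,0],0.48],[[0,0,-66],[0,0,0],0.48],[[0,0,-78],[0,0,0],0.48],[[0,0,-88],[0,0,0],0.48],[[0,0,-92],[0,0,0],0.48],[[0,0,-92],[0,0,0],0.48],[[0,0,-92],[0,0,0],0.48],[[0,0,-92],[0,0,0],0.48]]'
python3 - <<'E'
from h import *
im=cv2.imread("pics/a_top.png");C=cam("top")
hsv=cv2.cvtColor(im,cv2.COLOR_BGR2HSV);S=hsv[:,:,1];V=hsv[:,:,2]
print(onplane(C,[(189,234)],.036).round(4), "bun",onplane(C,[(132.5,237)],.03).round(4))
a=onplane(C,[(182.5+.0,223),(192,228.5)],.056)
print(S[234,170:210],V[234,170:210])
s=bot.read_state();print(s["position"])
E
```

```text
time_s: 4.55
position: [0.5021, -0.2656, 0.1999]
tcp_rot: [[0.981, 0.192, -0.001], [0.192, -0.981, 0.001], [-0.001, -0.001, -1.0]]
force: [-0.2, 0.5, -0.9]
opening: 0.521
[[0.4645 0.1113 0.036 ]] bun [[0.4573 0.2533 0.03  ]]
[130 128 131 128 129 128 128 131 132 143 150 150 150 147 147 143 143 134
 119 103  94 121 141 133 129 118 101  88 104 124 125 120 122 121 121 120
 118 118 120 118] [126 129 130 131 132 132 131 130 120 109 126 131 139 147 153 157 157 148
 157 154 166 118 119 113 103  91  76  78  91 130 131 132 132 131 131 130
 128 128 128 130]
[ 0.50214046 -0.26556629  0.19994524]
```

```bash
python3 -m jog '[[[-2,-20,0],[0,0,0],0.48],[[-4,-52,0],[0,0,0],0.48],[[-6,-86,0],[0,0,0],0.48],[[-8,-120,0],[0,0,0],0.48],[[-10,-154,0],[0,0,0],0.48],[[-12,-188,0],[0,0,0],0.48],[[-14,-222,0],[0,0,0],0.48],[[-17,-256,0],[0,0,0],0.48],[[-19,-290,0],[0,0,0],0.48],[[-21,-324,0],[0,0,0],0.48],[[-23,-356,0],[0,0,0],0.48],[[-25,-378,0],[0,0,0],0.48]]'
python3 -m jog '[[[0,0,0],[0,0,0],0.48],[[0,0,0],[0,0,0],0.48],[[0,0,0],[0,0,0],0.48]]'
python3 - <<'E'
from h import *
import pickle
s=bot.read_state();im=vision.capture("wrist")[:,:,::-1].copy()
cv2.imwrite("pics/w3.png",im);pickle.dump(s,open("w3.pkl","wb"))
E
```

```text
time_s: 5.55
position: [0.4038, 0.1025, 0.2]
tcp_rot: [[0.981, 0.193, -0.002], [0.193, -0.981, 0.001], [-0.002, -0.001, -1.0]]
force: [0.4, -0.9, -0.7]
opening: 0.519
time_s: 5.8
position: [0.406, 0.0999, 0.2003]
tcp_rot: [[0.981, 0.192, -0.0], [0.192, -0.981, -0.0], [-0.0, 0.0, -1.0]]
force: [0.1, -0.2, -1.2]
opening: 0.517
```

View pics/w3.png

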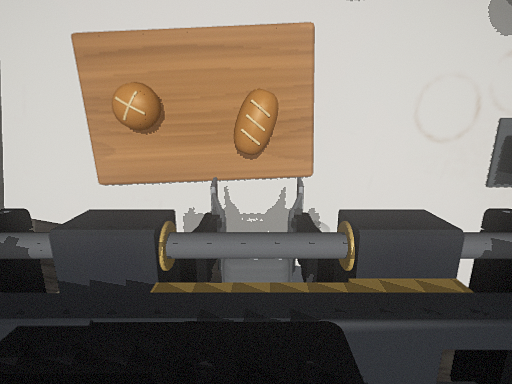

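The roll is at (256,122), tilted about 15-20° from the image's vertical. The bun is at (137,106), and the jaws at (214,182) and (299,182) are centred. I measure the roll's axis.

```bash
python3 - <<'E'
from h import *
import pickle;s=pickle.load(open("w3.pkl","rb"));C=cam("wrist",s);R=np.array(s["tcp_rot"]);p=np.array(s["position"])
im=cv2.imread("pics/w3.png")
def seg(r):
    m=np.full(im.shape[:2],cv2.GC_BGD,np.uint8);x,y,w,h=r
    m[y:y+h,x:x+w]=cv2.GC_PR_BGD
    cv2.ellipse(m,(x+w//2,y+h//2),(w//4,h//4),0,0,360,cv2.GC_PR_FGD,-1)
    S=cv2.cvtColor(im,cv2.COLOR_BGR2HSV)
    cv2.grabCut(im,m,None,np.zeros((1,65)),np.zeros((1,65)),8,cv2.GC_INIT_WITH_MASK)
    b=((m==1)|(m==3));return max(blobs(b,50),key=np.sum)
ov=im.copy()
for n,r,z in(("roll",(226,80,60,85),.036),("bun",(100,70,74,74),.028)):
    b=seg(r);q=rect(b,C,z);print(n,b.sum(),q)
    c=cv2.findContours(b.astype(np.uint8),0,1)[0];cv2.drawContours(ov,c,-1,(255,255,0),1)
    P=np.array([q[0],q[1],0])/1000-[p[0],p[1],0];print(" in tool",(R.T@P*1000).round(1))
# slashes: middle tops & directions
V=im.min(2);m=np.zeros(V.shape,bool);m[85:160,230:282]=(V[85:160,230:282]>105)
cc=[]
for b in blobs(m,6):
    ys,xs=np.where(b);P=onplane(C,np.c_[xs,ys],.058)[:,:2]*1000
    u,_,vt=np.linalg.svd(P-P.mean(0));print("slash",xs.mean().round(1),ys.mean().round(1),P.mean(0).round(1),np.degrees(np.arctan2(vt[0,1],vt[0,0])).round(1))
tl=np.degrees(np.arctan2(R[1,0],R[0,0]));print("tool x ang",tl, "qvel",np.abs(s["qvel"]).max())
cv2.imwrite("pics/w3c.png",cv2.resize(ov[60:170,90:300],None,fx=3,fy=3,interpolation=2))
E
```

```text
roll 2328 [464.7 113.1  79.7  44.7  -6.4]
 in tool [60.2 -1.7 -0. ]
bun 2082 [457.7 248.7  61.6  53.9  65.9]
 in tool [ 7.940e+01 -1.361e+02 -1.000e-01]
slash 257.8 114.2 [476.5 111.8] -165.9
slash 250.0 136.4 [452.2 115.6] -118.4
tool x ang 11.07700424174901 qvel 1.412926052412108
```

View pics/w3c.png

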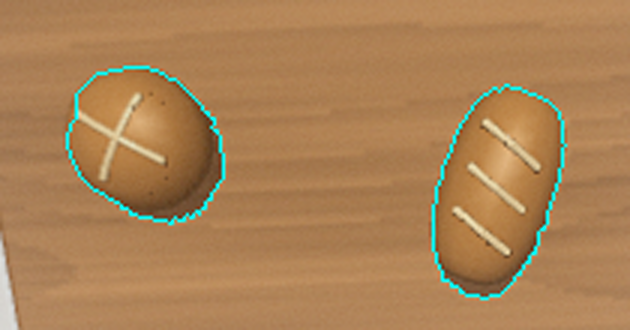

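The contours fit. The roll is at (466,113) mm with its axis at about -8°, and the bun is 136 mm away, as stated. I shift over the roll and turn +19° about the tool's z, then check.

```bash
python3 -m jog '[[[10,0,0],[0,0,4],0.48],[[25,-1,0],[0,0,8],0.48],[[40,-1,0],[0,0,12],0.48],[[52,-1,0],[0,0,16],0.48],[[62,-1,0],[0,0,19],0.48],[[62,-1,0],[0,0,19],0.48],[[62,-1,0],[0,0,19],0.48],[[62,-1,0],[0,0,19],0.48]]'
python3 - <<'E'
from h import *
import pickle
s=bot.read_state();im=vision.capture("wrist")[:,:,::-1].copy();sc=vision.capture("scene")[:,:,::-1]
cv2.imwrite("pics/w4.png",np.hstack([cv2.resize(im[60:250,170:340],None,fx=2,fy=2),cv2.resize(sc[200:330,235:345],None,fx=2.923,fy=2.923)]));pickle.dump(s,open("w4.pkl","wb"))
E
```

```text
time_s: 6.52
position: [0.4655, 0.1123, 0.2002]
tcp_rot: [[0.99, -0.138, -0.002], [-0.138, -0.99, -0.0], [-0.002, 0.0, -1.0]]
force: [-0.5, 0.1, -1.4]
opening: 0.517
```

View pics/w4.png

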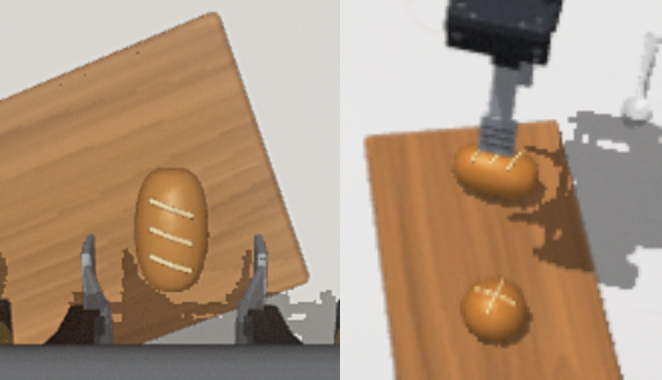

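Aligned: the roll, at crop x=171, lies midway between the jaws at 88 and 261, and is parallel to them. I descend to TCP z=0.118.

```bash
python3 -m jog '[[[1,0,10],[0,0,0],0.48],[[1,0,22],[0,0,0],0.48],[[1,0,36],[0,0,0],0.48],[[1,0,48],[0,0,0],0.48],[[1,0,58],[0,0,0],0.48],[[1,0,67],[0,0,0],0.48],[[1,0,74],[0,0,0],0.48],[[1,0,79],[0,0,0],0.48],[[1,0,82],[0,0,0],0.48],[[1,0,82],[0,0,0],0.48],[[1,0,82],[0,0,0],0.48]]'
python3 -m jog '[[[0,0,0],[0,0,0],0.51],[[0,0,0],[0,0,0],0.54],[[0,0,0],[0,0,0],0.57],[[0,0,0],[0,0,0],0.6],[[0,0,0],[0,0,0],0.7],[[0,0,0],[0,0,0],0.85],[[0,0,0],[0,0,0],1],[[0,0,0],[0,0,0],1],[[0,0,0],[0,0,0],1],[[0,0,0],[0,0,0],1]]'
```

```text
time_s: 7.53
position: [0.4674, 0.113, 0.1187]
tcp_rot: [[0.99, -0.138, 0.0], [-0.138, -0.99, 0.0], [0.0, -0.0, -1.0]]
force: [0.5, -0.3, -0.7]
opening: 0.519
time_s: 8.37
position: [0.4675, 0.113, 0.1187]
tcp_rot: [[0.99, -0.138, 0.0], [-0.138, -0.99, -0.0], [0.0, -0.0, -1.0]]
force: [-0.1, 0.6, 2.3]
opening: 0.412
```

The opening is 36 mm, so the jaws are on the roll. Now lift gently.

```bash
python3 -m jog '[[[0,0,0],[0,0,0],1],[[0,0,-3],[0,0,0],1],[[0,0,-8],[0,0,0],1],[[0,0,-16],[0,0,0],1],[[0,0,-26],[0,0,0],1],[[0,0,-38],[0,0,0],1],[[0,0,-50],[0,0,0],1],[[0,0,-62],[0,0,0],1],[[0,0,-74],[0,0,0],1],[[0,0,-85],[0,0,0],1],[[0,0,-94],[0,0,0],1],[[0,0,-100],[0,0,0],1]]'
python3 -m jog '[[[0,0,-2],[0,0,0],1],[[0,0,-3],[0,0,0],1],[[0,0,-3],[0,0,0],1],[[0,0,-3],[0,0,0],1],[[0,0,-3],[0,0,0],1],[[0,0,-3],[0,0,0],1],[[0,0,-3],[0,0,0],1],[[0,0,-3],[0,0,0],1]]'
python3 - <<'E'
from h import *
im=vision.capture("wrist")[:,:,::-1].copy();sc=vision.capture("scene")[:,:,::-1];t=vision.capture("top")[:,:,::-1]
cv2.imwrite("pics/w5.png",np.hstack([cv2.resize(im[60:250,170:340],None,fx=2,fy=2),cv2.resize(sc[130:330,220:345],None,fx=1.9,fy=1.9)]))
a=cv2.imread("pics/a_top.png")
d=cv2.absdiff(a,t).max(2)
print("mug/pitcher diff",d[130:180,280:375].mean(),"bun diff",d[222:252,118:148].mean(), np.abs(bot.read_state()["qvel"]).max())
E
```

```text
time_s: 9.37
position: [0.4675, 0.113, 0.2199]
tcp_rot: [[0.99, -0.138, 0.002], [-0.138, -0.99, 0.0], [0.002, -0.0, -1.0]]
force: [1.0, -0.4, -1.7]
opening: 0.413
time_s: 10.03
position: [0.4672, 0.113, 0.2213]
tcp_rot: [[0.99, -0.138, -0.001], [-0.138, -0.99, -0.0], [-0.001, 0.0, -1.0]]
force: [-1.0, 0.6, -1.6]
opening: 0.411
mug/pitcher diff 17.753473684210526 bun diff 63.37 0.10117739159738812
```

View pics/w5.png

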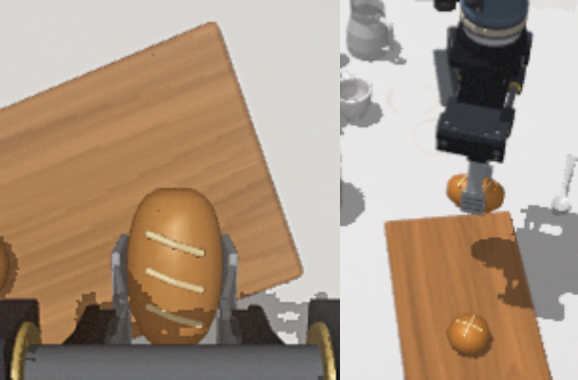

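The roll is pinched midway between the upright jaws and clear of the board. The load is about 1.65 N, which is tongs plus roll, and the arm is still. The bun, mug and pitcher look undisturbed.

```bash
python3 -c "
from rig import bot
print(bot.hand_in())"
```

```text
the job is handed in; nothing more can be done
None
```

I took the tongs out of the stand, closed them on the oblong roll and lifted it about 10 cm. I handed the job in at about 10 s, still holding it there; the system gave no verdict.

**Last checks that held:**
- The gripper opening is 36 mm, as expected with the jaws on the roll.
- The load is about 1.6 N, which matches tongs plus roll.
- TCP height is 0.221 m, up from 0.119 m at the pinch, and the joints are nearly at rest (0.1°/s).
- The wrist and scene pictures show the roll midway between upright jaws, well clear of the board. The fingers are away from the bread.

**A check that told nothing:** I compared the first and last top-camera pictures around the bun, mug and pitcher. The result was inconclusive, probably because the arm and its shadow fall across that view. In the scene picture all three look undisturbed. I saw no sign of the arm touching them, but I did not re-measure where they stand.

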